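Scan and close the specimen embedding mould

ROBOT

A 6-joint arm with a two-finger parallel gripper is mounted at the origin on the work surface. World frame = base frame: x ahead of the robot, y to its left, z up, the work surface at z = 0. Lengths are in m, angles in rad, forces in N, time in s.
With the tool pointing down it reaches from about 0.225 to 0.875 m from the base axis. Payload 3.4 kg.
Tool frame: the origin (TCP) lies at the very end of the fingers, on their centre line; the grasp point (between the pads) lies 19 mm behind it; z points along the fingers, y is the direction in which the jaws open and shut (so a half turn about z gives the same grasp; the last joint's range is limited). The gripper opens to 85 mm and grips with 20 to 120 N. Pads are 22 mm wide; open, the fingers measure 114 mm over their backs; the gripper's body (76 mm by 85 mm) begins 54 mm behind the grasp point. The pads swing forward as they close: fully open they stand 13 mm farther back than shut.
Start: joints at [0.979, 0.276, 1.505, -0, 1.361, -0.121], TCP at [0.261, 0.512, 0.231] pointing down, gripper open.
Joint ranges: [-2.89, 2.89], [-0.75, 2.08], [0.22, 2.7], [-1.18, 4.32], [0.11, 2.71], [-2.7, 2.7]. Speed limits (rad/s): [2.57, 2.57, 3.14, 3.14, 3.14, 3.14].

INTERFACE

Orientations are given as a unit quaternion [w, x, y, z].
In Python, from station import bot, read_camera, camera_model, models gives the robot as it stands.
- The arm moves only by the tool servo_tool, never from a script. Its argument "deltas" is a list of rows, each a list of 2 entries, a list of its own where there are three numbers: the shift along the world's x, y, z in m, then the turn about the world's z in degrees. A call has 1 to 8 rows; each row is the pose to reach, as a shift and turn from the pose commanded when the call began; what a row does not reach only later rows make up. A row lasts 1/8 s, in which the tool goes at most 62.5 mm and 10.7 degrees, less where a joint would pass 70% of its speed; a pose out of reach is approached as far as the arm can. A call with a gripper value outside its range is refused whole. "grip" is the closure, from -1 (fully open) to 1 (shut), so that 0 is half open, set as the call begins (left out, the last holds). The fingers move at their own pace and stop on an object; "grip_force" is the grip in N (left out, the last holds). Time passes only in rows, so rows that repeat a pose let the fingers close. It gives the time, the measured TCP pose, the force and the opening at its end, in the units of the state.
- bot.state(): the state, without advancing time (a new reading comes with each control period).
- read_camera(name): name is "scene" or "top" or "wrist"; returns the picture (400x640x3 uint8, blue, green, red); there is no depth.
- camera_model(name): a dict with "intrinsics" (3x3 intrinsics, pixels), "k1" (the pictures are not rectified: a ray, as slopes to the right and down, at radius r is drawn at 1 + k1 r^2 times it, then the intrinsics apply), "position" and "rotation" of the camera in the world. Camera axes: x right, y down, z forward; pixel columns grow to the right and rows downward; lengths in m; the calibration is good to about 2 mm. A picture is of the moment at which its call begins: read the wrist's pose just before it. camera_model takes no time and is no camera call; for the wrist camera it gives the pose at the moment of the call.
- bot.finish_job(): hands the job in, once; it reports no verdict.
Trained networks look in the newest picture that a camera, given by its name, has taken for a name from the list of things; names that differ only in an ending like _2 or _b are one class to them, and where a whole thing is asked for, a point or a joint stands for the part that bears it (a point fixed in the world has none). Each returns a list of dicts, best first, with "score" (0 to 1); they miss things now and then, are a little off and sometimes report something else, mostly with a low value. They report only what shows in the picture. A call takes as long as a camera call. They do not tell look-alikes from the thing itself.
- models.spot_in(camera, query): "extent" ([left, top, right, bottom] in pixels, round what is visible of it).
The state is a dict: "time": time; "q": joint angles; "qvel": joint speeds; "joint_torque": joint torques, N m; "ee_pos": TCP position; "orientation": TCP orientation; "wrist_force": force on the tool from outside, world axes, zero at the start; "torque": the same for the moment, N m; "grip_width": finger opening in m.
Only numpy, scipy, OpenCV 4.12 (cv2) and the standard library are available. Lean on these libraries where they do the work, as an engineer would, in place of code of your own. Each camera call takes 0.05 s, during which the arm holds its last target.

TASK

Log the specimen mould and close it: hold the barcode scanner steady over the label on the lower mould half for a good second and stand it back in its cradle, then set the matching upper half (the shorter of the two lying on the bench) on the lower half's two dowels, big hole on big dowel, and press it down against the springy gasket until the two metal faces meet. Finish while still holding it pressed shut, because the gasket pushes it open again if you let go; leave everything else where it stands.

Things in the scene. Friction and masses are not known exactly. Their poses are not given: they have to be found in the camera images.
- mould_base: Lower mould half: aluminium block 128 x 74 x 26 mm (x, y, z), fixed, with a ledge 12 mm high on its +y side (y 37 to 83 mm) bearing the label. Origin: centre of the underside; z up, x the long side. Two dowels stand on its flat upper face (26 mm up), a black gasket between them stands 5 mm proud. Closed, the upper half's origin lies 26 mm above this origin, x and y axes the same way.
- label (a point): Centre of the white barcode label (44 x 30 mm, lies flat, faces up) on the lower half's ledge, 62 mm to +y of the block's centre and 12.5 mm above the bench; axes as the lower half.
- big_dowel (a point): Foot of the big steel dowel, 14 mm thick, at x = -45 mm, y = 0 on the lower half's face (26 mm up); it stands 21 mm above the face, the top 6 mm tapering by 3 mm in radius. Axes as the lower half.
- small_dowel (a point): Foot of the small steel dowel, 8 mm thick, at x = +45 mm, y = 0 on the lower half's face (26 mm up); it stands 21 mm above the face, the top 6 mm tapering by 3 mm in radius. Axes as the lower half.
- gasket (a joint): How far the sprung rubber gasket frame (56 x 50 mm) is pressed in, m: 0 when free (5 mm proud), 0.005 when the two faces meet (it can go in 0.006). Spring: about 4.5 N to start moving it, about 12 N at 0.005; the upper half's own weight does not move it.
- upper_half: The matching, shorter upper half, loose, about 0.24 kg: aluminium plate 124 x 70 x 14 mm with two through holes, and on top a grey grip rib 60 mm long (along x), 18 mm wide (along y), from 14 to 48 mm above the underside. Origin: centre of the underside; x the long side, z up. Lies flat, right side up, left or right of the lower half. Grip across the rib; fingertips may rest on the plate.
- big_hole (a point): Centre of the 15.4 mm hole, at x = -45 mm, y = 0 of the upper half's underside; axes as the upper half.
- small_hole (a point): Centre of the 9.4 mm hole, at x = +45 mm, y = 0 of the upper half's underside; axes as the upper half.
- scanner: Hands-free scanner, loose, 0.18 kg, 95 mm tall: black foot 56 x 46 x 26 mm (x, y, z), white body 40 x 32 mm above. Origin: centre of its underside, the window. Looks along its own -z and reads without a trigger when held still for a second with the label's centre 50 to 140 mm from the window and within 15 mm of its aiming line. Starts upright in the cradle, axes parallel to the cradle's.
- cradle: Scanner cradle: fixed black open-topped box 74 x 64 x 24 mm outside, walls and floor 4 mm (inside 66 x 56 mm). Origin: centre of its underside; x along the 74 mm side. The scanner's underside stands 4 mm above this origin.
- long_half: The wrong, longer upper half (164 x 70 x 14 mm, same rib, holes at x = -64 and +64 mm), lying flat on the other side; to be left alone. Origin: centre of its underside.
- jar: Closed brown jar, 42 mm across, 50 mm tall, a bystander; origin at its underside.
- petri_dish: Closed clear dish, 90 mm across, 16 mm tall, a bystander; origin at its underside.
- slide_box: Blue plastic box 90 x 75 x 35 mm, a bystander; origin at its underside.
- reagent: Brown bottle, 52 mm across, 120 mm tall, a bystander; origin at its underside.
- slide_tray: Open white tray 100 x 70 x 20 mm, a bystander; origin at its underside.
Things that resemble listed ones, but are neither listed nor needed, are in the scene too. What is shaped like the upper_half but pink or purple is not meant.

How it is judged:
On the way, in this order (a step that is already met when the one before it is completed fails the run):
1. the held scanner points steadily (under 30 mm/s, for 0.8 s) at the label: its centre 50 to 140 mm before the window and within 15 mm of the aiming line in x and y (x of label in the frame of scanner between -0.015 and 0.015 m and y of label in the frame of scanner between -0.015 and 0.015 m and z of label in the frame of scanner between -0.14 and -0.05 m and linear speed of scanner below 0.03 m/s and contact force between scanner and the fingers above 0.5 N), for 0.8 s.
2. the scanner stands upright in its cradle again, let go (horizontal distance between scanner and cradle below 0.012 m and angle between scanner's own z axis and vertical below 0.1 rad and height (world z) of scanner below 0.01 m and contact force between scanner and the fingers below 0.1 N), for 0.2 s.
3. the short upper half is lifted off the bench by the fingers (height (world z) of upper_half above 0.05 m and contact force between upper_half and the fingers above 0.5 N), for 0.1 s.
At the end, for the whole second after the job is handed in: Short upper half on both dowels, right way round (holes within 3 mm, level within 0.04 rad), faces within 1.5 mm, gasket in over 3.8 mm, fingers still on it (over 3 N; over 6 N between the halves); scanner upright in its cradle within 12 mm, let go. For the last second (all of step 2 and value of joint gasket above 0.0038 m and z of upper_half in the frame of mould_base below 0.0275 m and angle between upper_half's own z axis and vertical below 0.04 rad and horizontal distance between big_hole and big_dowel below 0.003 m and horizontal distance between small_hole and small_dowel below 0.003 m and contact force between upper_half and mould_base above 6 N and contact force between upper_half and the fingers above 3 N); the arm keeps its last pose, push and grip.
It fails at once if the long upper half, jar, dish, slide box, bottle or slide tray is moved more than 30 mm (distance of any of long_half, jar, petri_dish, slide_box, reagent, slide_tray from where it was at the start of the episode above 0.03 m).
It also fails if it takes over 64 s, if anything falls off the work surface, if the arm or the gripper's body presses on something with over 40 N, if the wrist force passes 120 N, or if a joint passes its speed limit or range.

## Working session

There is one attempt and no reset: what is moved stays moved. The work goes in short steps, Python scripts to look and compute and a tool call to move; the robot and the scene stay as the last step left them, time stands still between calls to the robot, and variables do not carry over. Pictures are saved under pics/ and viewed, and the job is handed in when it is done.

Besides the shell and the picture viewer there is one more tool, called after ">>>" as name(argument=value, ...) on one line, values as JSON. servo_tool: Moves the arm, as the interface text tells. Its arguments: {"type":"object","properties":{"deltas":{"type":"array"},"grip":{"type":"number"},"grip_force":{"type":"number"}},"required":["deltas"]}

```bash
mkdir -p pics; cat > h.py <<'E'
import numpy as np, cv2
from station import bot, read_camera, camera_model, models
def ray(m,u,v):
    K=np.array(m["intrinsics"]);k=m["k1"]
    d=np.array([(u-K[0,2])/K[0,0],(v-K[1,2])/K[1,1]]);s=d.copy()
    for _ in range(30): s=d/(1+k*(s@s))
    R=np.array(m["rotation"]);return np.array(m["position"]),R@np.array([s[0],s[1],1.])
def p2w(m,u,v,z):
    p,r=ray(m,u,v);return p+r*(z-p[2])/r[2]
def w2p(m,X):
    K=np.array(m["intrinsics"]);R=np.array(m["rotation"]);c=R.T@(np.array(X)-np.array(m["position"]))
    s=c[:2]/c[2];s=s*(1+m["k1"]*(s@s));return np.array([K[0,0]*s[0]+K[0,2],K[1,1]*s[1]+K[1,2]])
E
python3 - <<'E'
from h import *
for c in ["top","scene","wrist"]:
    m=camera_model(c); im=read_camera(c); cv2.imwrite(f"pics/{c}0.png",im)
    print(c,m)
for q in ["mould_base","upper_half","long_half","scanner","cradle","label","big_dowel","small_dowel"]:
    print(q,[(round(d["score"],2),[round(x) for x in d["extent"]]) for d in models.spot_in("top",q)][:4])
s=bot.state();print(s)
E
```

```text
top {'intrinsics': array([[379.63686233,   0.        , 319.86050852],
       [  0.        , 379.63686233, 197.86609816],
       [  0.        ,   0.        ,   1.        ]]), 'k1': -0.07450701430633741, 'position': array([ 0.18258103, -0.15159395,  1.48661376]), 'rotation': array([ 0.08016486, -0.69566419,  0.70910313, -0.08244803])}
scene {'intrinsics': array([[404.02320962,   0.        , 322.88715013],
       [  0.        , 404.02320962, 198.92576233],
       [  0.        ,   0.        ,   1.        ]]), 'k1': 0.011337507525978898, 'position': array([1.13398792, 0.31197892, 1.08624149]), 'rotation': array([-0.1456881 ,  0.41882089,  0.85143634, -0.28003608])}
wrist {'intrinsics': array([[284.10174841,   0.        , 315.38045391],
       [  0.        , 284.10174841, 201.43853734],
       [  0.        ,   0.        ,   1.        ]]), 'k1': -0.03963397137406107, 'position': array([0.19619294, 0.54631725, 0.37221042]), 'rotation': array([0.12580498, 0.84289601, 0.51750437, 0.07673752])}
mould_base [(0.73, [268, 195, 309, 236]), (0.53, [389, 183, 410, 208])]
upper_half [(0.97, [451, 207,
[... 394 characters left out ...]
230])]
{'time': 0.55, 'q': array([ 9.78992700e-01,  2.75891167e-01,  1.50491025e+00, -1.58252606e-05,
        1.36070655e+00, -1.21007645e-01]), 'qvel': array([ 4.34747050e-04,  1.28777073e-03, -1.08145532e-03, -8.33695959e-06,
        9.87895494e-04,  1.03806089e-03]), 'joint_torque': array([-7.30752490e-04, -4.16324222e+01, -2.45936465e+01,  2.11585842e-06,
        8.71756620e-04,  2.43530977e-06]), 'ee_pos': array([0.26084471, 0.51245714, 0.23132896]), 'orientation': array([2.20275498e-05, 2.33228414e-01, 9.72421979e-01, 3.69855457e-05]), 'wrist_force': array([-0.03114238, -0.09870402, -0.12756668]), 'torque': array([0.02928452, 0.00420422, 0.01085555]), 'grip_width': 0.08535548851379256}
```

```bash
python3 - <<'E'
s=open('h.py').read()
s=s.replace('def ray','from scipy.spatial.transform import Rotation as Ro\ndef RR(m):\n    q=np.array(m["rotation"]);return Ro.from_quat([q[1],q[2],q[3],q[0]]).as_matrix()\ndef ray',1).replace('R=np.array(m["rotation"])','R=RR(m)')
open('h.py','w').write(s)
import cv2
im=cv2.imread('pics/top0.png');c=im[130:290,170:500]
cv2.imwrite('pics/top0c.png',cv2.resize(c,(792,384),interpolation=cv2.INTER_CUBIC))
E
```

```text
(no output)
```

View pics/top0.png

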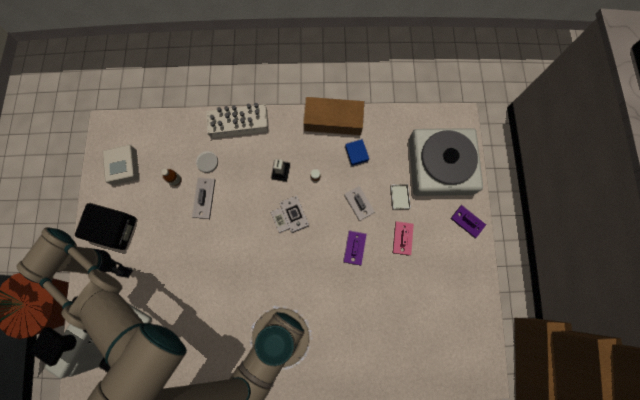

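View pics/top0c.png

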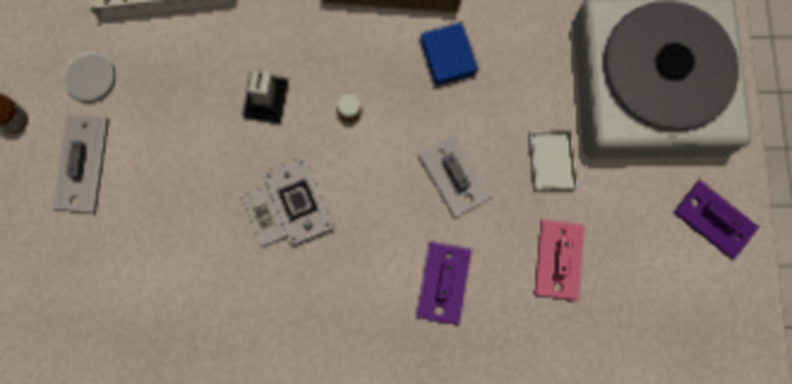

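View pics/scene0.png

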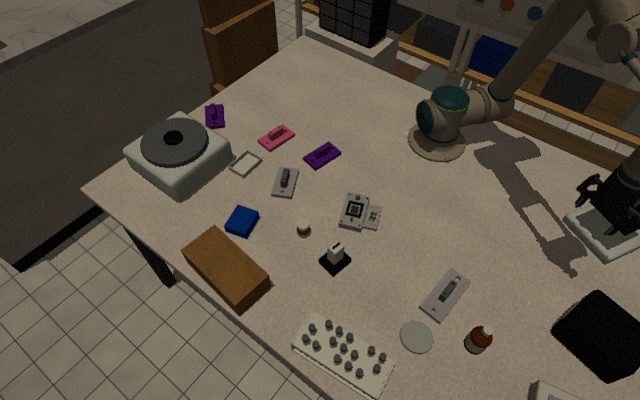

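View pics/wrist0.png

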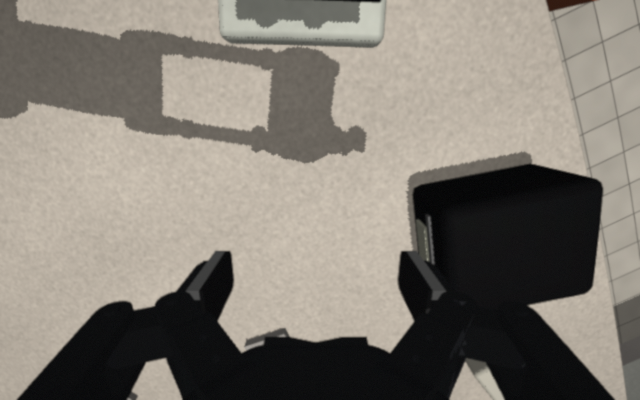

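Candidates (top picture): short grey half at (360,204); long grey half at (203,198); purple look-alikes at (355,248) and (468,221), pink at (403,238) are not meant. The scanner in its cradle is at (281,171), the base at (293,214), with the label at (279,222). I choose the grey short half (360,204).

```bash
python3 - <<'E'
from h import *
m=camera_model("top")
def f(n,x,y,z):
    u,v=170+x/2.4,130+y/2.4; print(n,np.round(p2w(m,u,v,z),3))
f("dowelA",287,174,.047);f("dowelB",307,225,.047);f("gasket",298,200,.031);f("label",263,215,.0125)
f("scanner top",261,82,.099);f("cradle",265,100,.0)
f("short rib",454,174,.048);f("holeA",434,148,.014);f("holeB",466,198,.014)
f("jar",348,104,.05);f("tray",552,160,.02);f("pur",444,285,.04);f("blue",449,53,.035);f("long",78,160,.048)
f("reagent",8,110,.1)
E
```

```text
dowelA [ 0.504 -0.042  0.047]
dowelB [ 0.42  -0.073  0.047]
gasket [ 0.464 -0.058  0.031]
label [0.444 0.001 0.012]
scanner top [ 0.644 -0.004  0.099]
cradle [ 0.645 -0.001  0.   ]
short rib [ 0.499 -0.312  0.048]
holeA [ 0.551 -0.284  0.014]
holeB [ 0.465 -0.334  0.014]
jar [ 0.619 -0.142  0.05 ]
tray [ 0.525 -0.479  0.02 ]
pur [ 0.321 -0.289  0.04 ]
blue [ 0.711 -0.314  0.035]
long [0.534 0.301 0.048]
reagent [0.606 0.403 0.1  ]
```

>>> servo_tool(deltas=[[[0.04, -0.06, 0.04], 8], [[0.08, -0.12, 0.06], 16], [[0.12, -0.18, 0.08], 24], [[0.16, -0.24, 0.08], 30], [[0.2, -0.3, 0.08], 30], [[0.24, -0.36, 0.08], 30], [[0.26, -0.42, 0.08], 30], [[0.27, -0.48, 0.08], 30]], grip=-1)

```text
time: 1.55
ee_pos: [0.5102, 0.0951, 0.311]
orientation: [0.0, -0.026, 1.0, 0.0]
wrist_force: [0.6, -1.1, -0.4]
grip_width: 0.0853
```

>>> servo_tool(deltas=[[[0.0, -0.04, 0.0], 0], [[0.0, -0.06, 0.0], 0], [[0.0, -0.06, 0.0], 0]])

```text
time: 1.92
ee_pos: [0.5091, 0.0358, 0.3109]
orientation: [0.0, -0.025, 1.0, 0.0]
wrist_force: [-0.1, 1.1, -0.5]
grip_width: 0.0852
```

```bash
python3 - <<'E'
from h import *
m=camera_model("wrist"); im=read_camera("wrist"); cv2.imwrite("pics/w1.png",im); print(m["position"],RR(m)[:,2])
import pickle;pickle.dump(m,open("w1.pkl","wb"))
for q in ["mould_base","upper_half","scanner","cradle","label","big_dowel","small_dowel"]:
    print(q,[(round(d["score"],2),[round(x) for x in d["extent"]]) for d in models.spot_in("wrist",q)][:4])
s=bot.state();print(s["time"],s["ee_pos"],s["orientation"],s["q"])
E
```

```text
[0.43660493 0.03250859 0.45259569] [ 0.29163809  0.0153651  -0.95640532]
mould_base [(0.64, [214, 86, 318, 180]), (0.55, [55, 104, 139, 197])]
upper_half [(0.95, [55, 106, 137, 198]), (0.73, [0, 16, 11, 98]), (0.71, [66, 2, 124, 80]), (0.5, [217, 84, 316, 182])]
scanner [(0.63, [275, 229, 308, 286])]
cradle [(0.8, [269, 217, 313, 270])]
label [(0.86, [217, 81, 314, 180])]
big_dowel [(0.62, [219, 81, 318, 182])]
small_dowel [(0.65, [215, 85, 316, 184])]
2.325 [0.50896844 0.03779891 0.31093781] [ 3.35660351e-05 -2.71073947e-02  9.99632523e-01  8.65575213e-05] [-6.24013184e-02  1.41372113e-01  1.48759576e+00  1.78725926e-04
  1.51257340e+00 -1.68742947e+00]
```

View pics/w1.png

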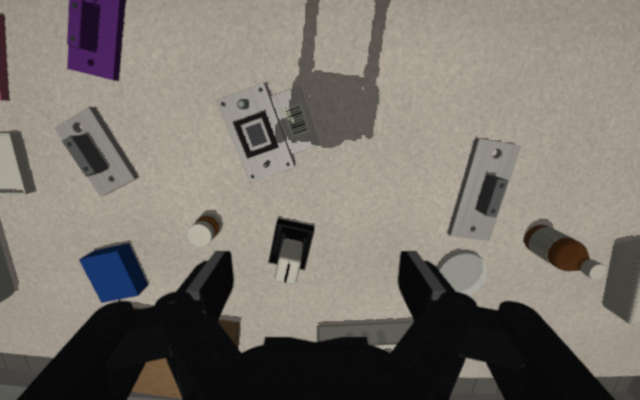

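```bash
python3 - <<'E'
import cv2,numpy as np
im=cv2.imread('pics/w1.png')
a=cv2.resize(im[205:295,250:340],(540,540),interpolation=cv2.INTER_CUBIC)
a=np.clip(a.astype(float)*1.6,0,255).astype('uint8')
cv2.imwrite('pics/w1a.png',a)
b=cv2.resize(im[75:205,40:330],(800,359),interpolation=cv2.INTER_CUBIC)
cv2.imwrite('pics/w1b.png',b)
E
```

```text
(no output)
```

View pics/w1a.png

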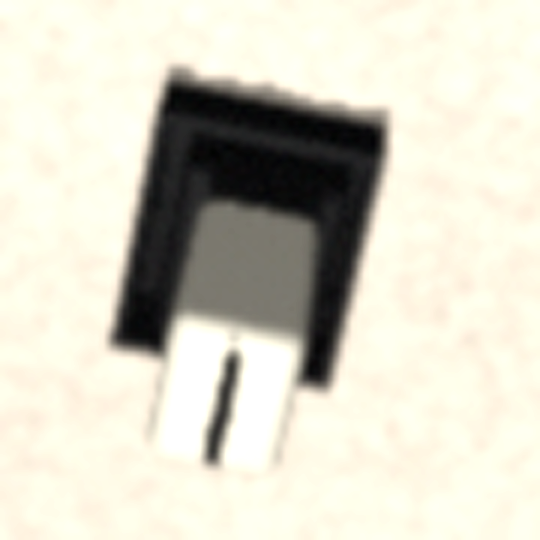

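View pics/w1b.png

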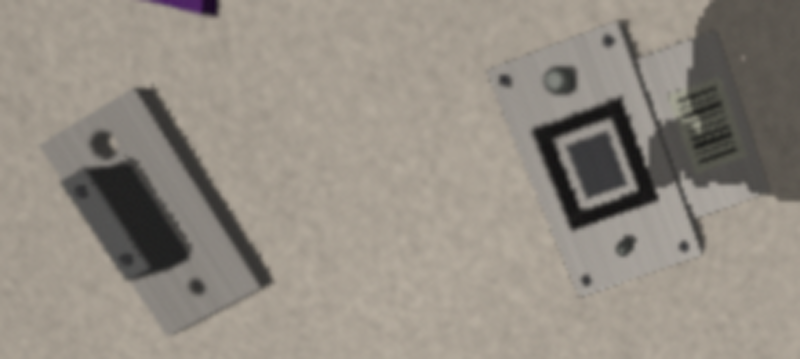

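```bash
python3 - <<'E'
from h import *
import pickle;m=pickle.load(open("w1.pkl","rb"))
def a(n,x,y,z):
    p=p2w(m,250+x/6,205+y/6,z);print(n,np.round(p,4));return p[:2]
def b(n,x,y,z):
    p=p2w(m,40+x/2.759,75+y/2.759,z);print(n,np.round(p,4));return p[:2]
C=[a("c",*p,.024) for p in [(170,105),(385,132),(325,385),(115,345)]]
C=np.array(C);print("cradle",C.mean(0),[np.hypot(*(C[i]-C[i-1])) for i in range(4)],[np.degrees(np.arctan2(*(C[i]-C[i-1])[::-1])) for i in range(4)])
S=np.array([a("s",*p,.099) for p in [(178,318),(298,335),(277,465),(152,440)]]);print("scanner",S.mean(0),[np.hypot(*(S[i]-S[i-1])) for i in range(4)],[np.degrees(np.arctan2(*(S[i]-S[i-1])[::-1])) for i in range(4)])
B=b("bigd",562,80,.045);s=b("smalld",626,244,.045);print((B+s)/2,np.hypot(*(s-B)),np.degrees(np.arctan2(*(s-B)[::-1])))
b("gask",596,163,.03);b("label",708,122,.0125)
B=b("bigh",102,145,.014);s=b("smallh",197,287,.014);print((B+s)/2,np.hypot(*(s-B)),np.degrees(np.arctan2(*(s-B)[::-1])))
E
```

```text
c [ 0.6059 -0.0186  0.024 ]
c [0.6107 0.0396 0.024 ]
c [0.6889 0.0265 0.024 ]
c [ 0.6792 -0.0332  0.024 ]
cradle [0.64617682 0.00358032] [np.float64(0.07483274265884467), np.float64(0.058395085047709405), np.float64(0.07928446901468261), np.float64(0.06047063275612256)] [np.float64(168.6856815756672), np.float64(85.2517690630448), np.float64(-9.567924811091734), np.float64(-99.1700763840849)]
s [ 0.629  -0.0071  0.099 ]
s [0.6319 0.0208 0.099 ]
s [0.6669 0.0169 0.099 ]
s [ 0.6617 -0.0129  0.099 ]
scanner [0.64738504 0.00440153] [np.float64(0.03322205082333278), np.float64(0.028053601038740827), np.float64(0.035227027508161084), np.float64(0.030310427709284694)] [np.float64(169.9878245337364), np.float64(83.96587250560434), np.float64(-6.228837297471118), np.float64(-99.97816591713952)]
bigd [ 0.4268 -0.0659  0.045 ]
smalld [ 0.5072 -0.0338  0.045 ]
[ 0.46699532 -0.04984218] 0.0865362217481592 21.78758865957907
gask [ 0.4675 -0.0522  0.03  ]
label [0.4441 0.005  0.0125]
bigh [ 0.4701 -0.3336  0.014 ]
smallh [ 0.5494 -0.2903  0.014 ]
[ 0.50976895 -0.31191685] 0.09031340946596027 28.648465527271735
```

>>> servo_tool(deltas=[[[0.04, -0.01, -0.03], -4], [[0.08, -0.02, -0.07], -8], [[0.12, -0.03, -0.11], -11], [[0.138, -0.035, -0.141], -11], [[0.138, -0.035, -0.141], -11], [[0.138, -0.035, -0.141], -11]])

```text
time: 3.08
ee_pos: [0.6469, 0.0025, 0.171]
orientation: [0.0, 0.069, 0.998, 0.0]
wrist_force: [-0.2, 0.8, 0.1]
grip_width: 0.0854
```

```bash
python3 - <<'E'
from h import *
m=camera_model("wrist"); im=read_camera("wrist"); cv2.imwrite("pics/w2.png",im)
s=bot.state();print(s["time"],s["ee_pos"],s["orientation"])
for z in (.03,.048,.099): print(z,w2p(m,[*s["ee_pos"][:2],z]),w2p(m,[0.647,0.003,z]))
E
```

```text
3.125 [0.64710903 0.00245559 0.17184635] [1.14008735e-03 6.92489374e-02 9.97598757e-01 7.19481892e-05]
0.03 [314.48685    188.84251235] [314.99747596 188.66999051]
0.048 [314.44558934 193.50275272] [314.98826384 193.32028477]
0.099 [314.29466916 210.56931053] [314.95459959 210.35142623]
```

View pics/w2.png

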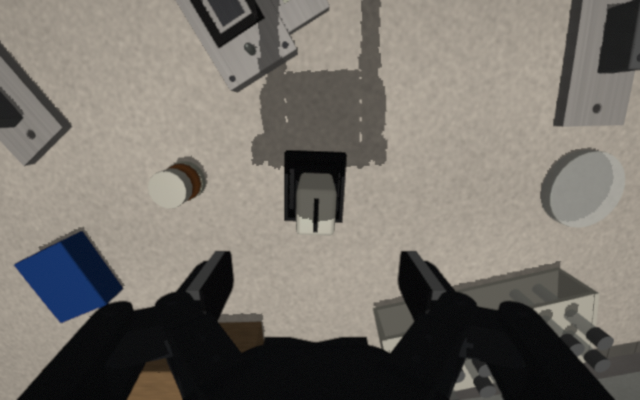

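The jaws line up with the scanner: its top sits at about (316,215) and the cradle around (315,187). I'll go down and grip.

>>> servo_tool(deltas=[[[0.003, 0.001, -0.04], 0], [[0.003, 0.001, -0.08], 0], [[0.003, 0.001, -0.11], 0], [[0.003, 0.001, -0.124], 0], [[0.003, 0.001, -0.124], 0]])

```text
time: 3.75
ee_pos: [0.65, 0.0032, 0.0467]
orientation: [0.0, 0.069, 0.998, 0.0]
wrist_force: [0.6, 0.2, 0.5]
grip_width: 0.0853
```

>>> servo_tool(deltas=[[[0, 0, 0], 0], [[0, 0, 0], 0], [[0, 0, 0], 0], [[0, 0, 0], 0], [[0, 0, 0], 0], [[0, 0, 0], 0]], grip=1, grip_force=50)

```text
time: 4.5
ee_pos: [0.6505, 0.0028, 0.0469]
orientation: [0.001, 0.07, 0.998, 0.0]
wrist_force: [-0.4, 0.4, 5.7]
grip_width: 0.0312
```

>>> servo_tool(deltas=[[[0, 0, 0.03], 0], [[0, 0, 0.07], 0], [[-0.02, 0, 0.1], 0], [[-0.06, 0, 0.101], 0], [[-0.11, 0, 0.101], 0], [[-0.16, 0.001, 0.101], 0], [[-0.19, 0.001, 0.101], 0], [[-0.203, 0.001, 0.101], 0]])

```text
time: 5.5
ee_pos: [0.4448, 0.0042, 0.1465]
orientation: [-0.001, 0.07, 0.998, 0.0]
wrist_force: [0.7, -0.0, -1.1]
grip_width: 0.0318
```

```bash
python3 - <<'E'
from h import *
m=camera_model("wrist"); im=read_camera("wrist"); cv2.imwrite("pics/w3.png",im)
cv2.imwrite("pics/s3.png",cv2.resize(read_camera("scene")[150:300,270:470],(800,600),interpolation=cv2.INTER_CUBIC))
s=bot.state();print(s["time"],s["ee_pos"],s["orientation"],s["grip_width"])
E
```

```text
5.6 [0.44616343 0.00407227 0.14679652] [-2.29945576e-04  6.96069757e-02  9.97574463e-01  8.53689306e-05] 0.03164176486887353
```

View pics/w3.png

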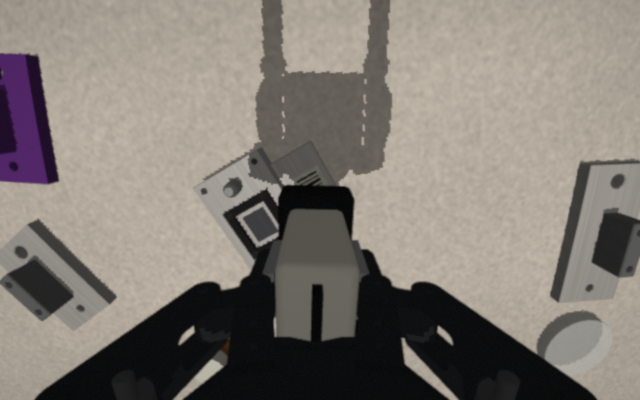

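View pics/s3.png

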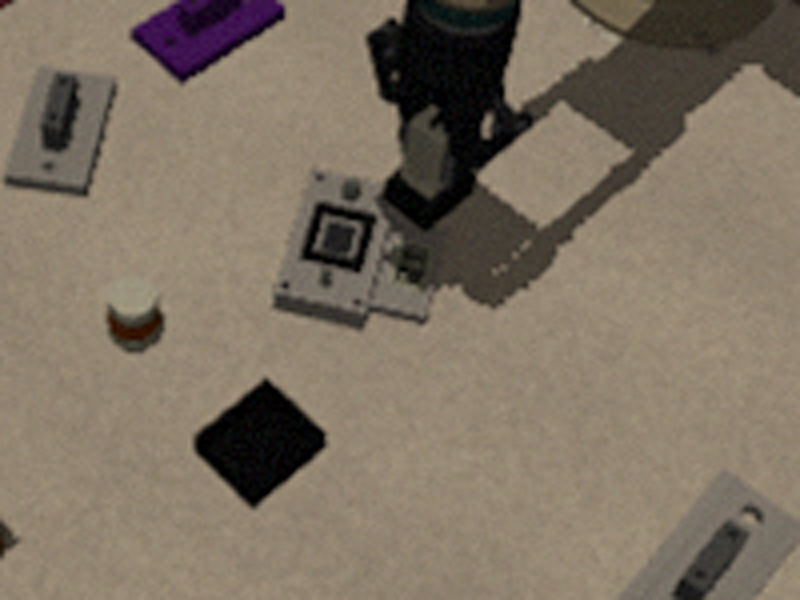

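```bash
cat >> h.py <<'E'
def base_pts(x,y,a,P):
    c,s=np.cos(np.radians(a)),np.sin(np.radians(a))
    return [np.array([x+c*p[0]-s*p[1],y+s*p[0]+c*p[1],p[2]]) for p in P]
def outline(im,m,x,y,a,polys,k=1,off=(0,0)):
    for P,col in polys:
        q=np.array([(w2p(m,X)-off)*k for X in base_pts(x,y,a,P)]).astype(np.int32)
        cv2.polylines(im,[q],True,col,1,cv2.LINE_AA)
def circ(cx,cy,r,z): return [(cx+r*np.cos(t),cy+r*np.sin(t),z) for t in np.linspace(0,6.28,24)]
BASE=[([(-.064,-.037,.026),(.064,-.037,.026),(.064,.037,.026),(-.064,.037,.026)],(0,255,0)),
([(-.022,.047,.0125),(.022,.047,.0125),(.022,.077,.0125),(-.022,.077,.0125)],(0,0,255)),
([(-.028,-.025,.031),(.028,-.025,.031),(.028,.025,.031),(-.028,.025,.031)],(255,255,0)),
(circ(-.045,0,.004,.047),(0,255,255)),(circ(.045,0,.001,.047),(0,255,255)),(circ(-.045,0,.007,.026),(255,0,255)),(circ(.045,0,.004,.026),(255,0,255))]
E
python3 - <<'E'
from h import *
import pickle
m=camera_model("wrist");pickle.dump(m,open("w3.pkl","wb"))
for n,mm,(x0,y0,w,h),k in [("w3",m,(180,120,180,150),4),("w1",pickle.load(open("w1.pkl","rb")),(200,70,140,120),5)]:
    im=cv2.imread(f"pics/{n}.png")[y0:y0+h,x0:x0+w];im=cv2.resize(im,None,fx=k,fy=k,interpolation=cv2.INTER_CUBIC)
    outline(im,mm,.467,-.050,21.5,BASE,k,(x0-.5,y0-.5));cv2.imwrite(f"pics/{n}o.png",im)
E
```

```text
(no output)
```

View pics/w3o.png

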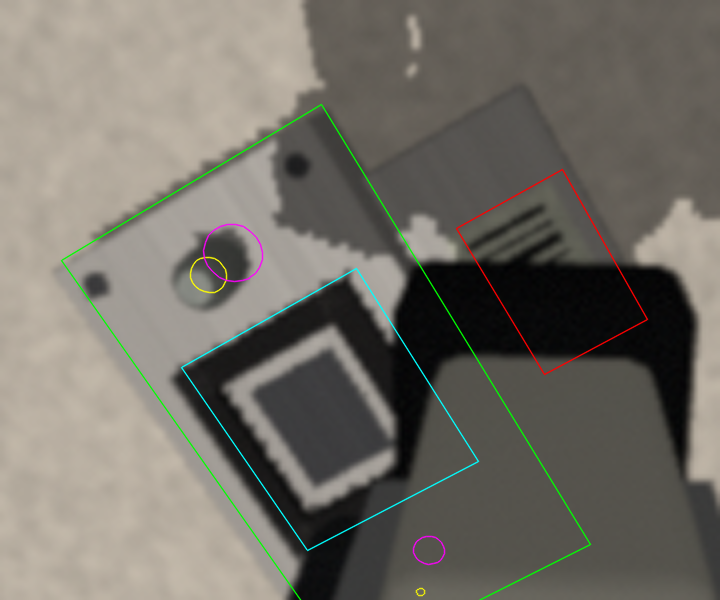

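View pics/w1o.png

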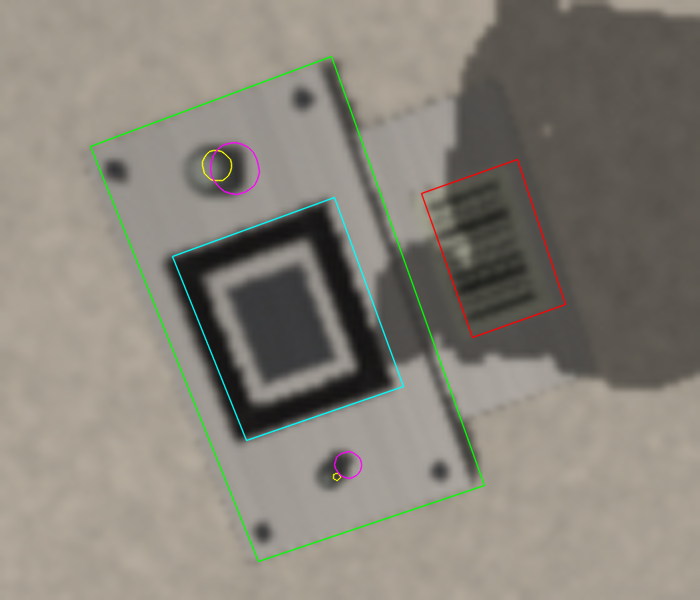

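>>> servo_tool(deltas=[[[0, 0, 0], 0], [[0, 0, 0], 0], [[0, 0, 0], 0], [[0, 0, 0], 0], [[0, 0, 0], 0], [[0, 0, 0], 0], [[0, 0, 0], 0], [[0, 0, 0], 0]])

```text
time: 6.6
ee_pos: [0.447, 0.004, 0.1469]
orientation: [0.0, 0.07, 0.998, 0.0]
wrist_force: [0.4, -1.2, -1.8]
grip_width: 0.0316
```

>>> servo_tool(deltas=[[[0, 0, 0], 0], [[0, 0, 0], 0], [[0, 0, 0], 0], [[0, 0, 0], 0], [[0.02, 0, 0], 0], [[0.06, 0, 0], 0], [[0.11, 0, 0], 0], [[0.16, 0, 0], 0]])

```text
time: 7.6
ee_pos: [0.6085, 0.004, 0.1469]
orientation: [0.0, 0.07, 0.998, 0.0]
wrist_force: [0.1, 0.3, -1.8]
grip_width: 0.0316
```

>>> servo_tool(deltas=[[[0.03, -0.001, 0], 0], [[0.043, -0.001, 0], 0], [[0.043, -0.001, 0], 0], [[0.043, -0.001, -0.03], 0], [[0.043, -0.001, -0.05], 0], [[0.043, -0.001, -0.06], 0], [[0.043, -0.001, -0.06], 0]])

```text
time: 8.48
ee_pos: [0.6488, 0.0031, 0.0867]
orientation: [-0.001, 0.07, 0.998, 0.0]
wrist_force: [-0.5, -0.7, -1.5]
grip_width: 0.0317
```

```bash
python3 - <<'E'
from h import *
m=camera_model("wrist"); im=read_camera("wrist"); cv2.imwrite("pics/w4.png",im)
s=bot.state();print(s["time"],s["ee_pos"],s["orientation"],s["grip_width"])
E
```

```text
8.525 [0.64966469 0.00297689 0.0874456 ] [7.54599132e-05 6.95407004e-02 9.97579112e-01 2.97393731e-05] 0.03190515813837732
```

View pics/w4.png

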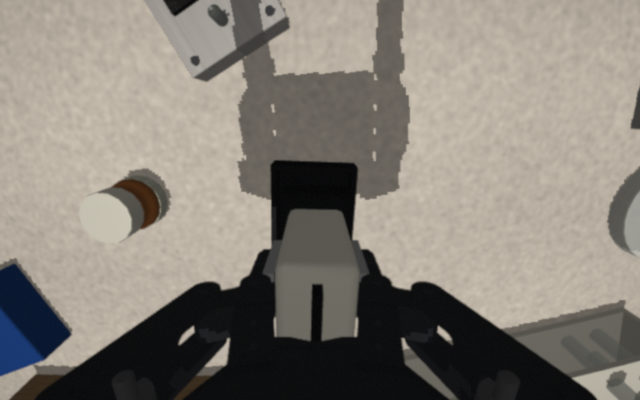

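>>> servo_tool(deltas=[[[0, 0, -0.015], 0], [[0, 0, -0.03], 0], [[0, 0, -0.038], 0], [[0, 0, -0.04], 0], [[0, 0, -0.04], 0]])

```text
time: 9.15
ee_pos: [0.6499, 0.0029, 0.0468]
orientation: [-0.0, 0.07, 0.998, 0.0]
wrist_force: [-1.1, -0.1, 0.3]
grip_width: 0.0318
```

>>> servo_tool(deltas=[[[0, 0, 0], 0], [[0, 0, 0], 0], [[0, 0, 0], 0], [[0, 0, 0], 0], [[0, 0, 0], 0], [[0, 0, 0], 0]], grip=-1)

```text
time: 9.9
ee_pos: [0.6501, 0.003, 0.0469]
orientation: [0.0, 0.07, 0.998, 0.0]
wrist_force: [0.3, 0.0, -0.4]
grip_width: 0.0851
```

>>> servo_tool(deltas=[[[0, 0, 0], 0], [[0, 0, 0.02], 0], [[0, 0, 0.06], 0], [[0, 0, 0.12], 0], [[0, 0, 0.16], 0], [[0, 0, 0.16], 0]])

```text
time: 10.65
ee_pos: [0.6523, 0.0028, 0.2115]
orientation: [0.004, 0.07, 0.998, -0.0]
wrist_force: [0.2, 0.9, -0.4]
grip_width: 0.0854
```

```bash
python3 - <<'E'
from h import *
import pickle
m=camera_model("wrist"); im=read_camera("wrist"); cv2.imwrite("pics/w5.png",im);pickle.dump(m,open("w5.pkl","wb"))
s=bot.state();print(s["time"],s["ee_pos"],s["orientation"],s["grip_width"])
E
```

```text
10.7 [0.65078265 0.00292746 0.20872218] [ 1.86765757e-03  6.95005939e-02  9.97580162e-01 -1.78658075e-05] 0.08531216749073833
```

View pics/w5.png

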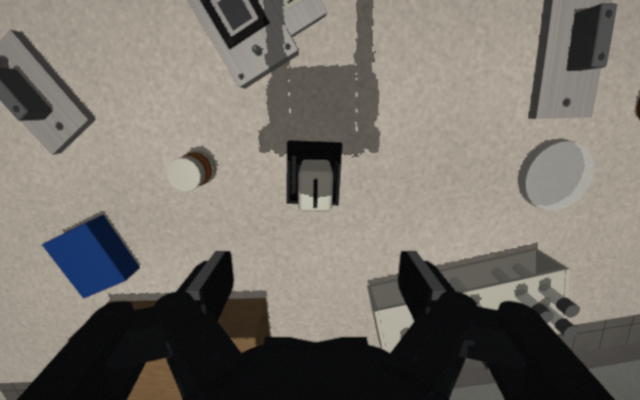

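The scanner stands in its cradle at (316,185), let go. Next I go over the short half, turned a half turn the other way because the last joint's range is limited.

>>> servo_tool(deltas=[[[-0.01, -0.03, 0], -10], [[-0.03, -0.07, 0], -20], [[-0.05, -0.12, 0], -30], [[-0.07, -0.16, 0], -40], [[-0.09, -0.2, 0], -50], [[-0.11, -0.25, 0], -60], [[-0.13, -0.29, 0], -70], [[-0.14, -0.315, 0], -80]])

```text
time: 11.7
ee_pos: [0.5078, -0.3133, 0.2046]
orientation: [-0.002, 0.697, 0.717, -0.0]
wrist_force: [-0.1, -0.3, -1.0]
grip_width: 0.0855
```

>>> servo_tool(deltas=[[[0, 0, 0], -10], [[0, 0, 0], -20], [[0, 0, 0], -30], [[0, 0, 0], -40], [[0, 0, 0], -50], [[0, 0, 0], -60], [[0, 0, 0], -64], [[0, 0, 0], -64]])

```text
time: 12.7
ee_pos: [0.5091, -0.3113, 0.2049]
orientation: [-0.001, 0.97, 0.243, -0.001]
wrist_force: [0.4, -0.2, 1.1]
grip_width: 0.0852
```

```bash
cat >> h.py <<'E'
def yaw(q):
    w,x,y,z=q;R=Ro.from_quat([x,y,z,w]).as_matrix();return np.degrees(np.arctan2(R[1,1],R[0,1]))
UP=[([(-.062,-.035,.014),(.062,-.035,.014),(.062,.035,.014),(-.062,.035,.014)],(0,255,0)),
(circ(-.045,0,.0077,.014),(255,0,255)),(circ(.045,0,.0047,.014),(255,0,255)),([(-.03,-.009,.048),(.03,-.009,.048),(.03,.009,.048),(-.03,.009,.048)],(255,255,0))]
E
python3 - <<'E'
from h import *
import pickle
m=camera_model("wrist"); im=read_camera("wrist"); cv2.imwrite("pics/w6.png",im);pickle.dump(m,open("w6.pkl","wb"))
s=bot.state();print(s["time"],s["ee_pos"],yaw(s["orientation"]),s["q"])
o=im.copy();outline(o,m,.510,-.312,28.6,UP);outline(o,m,.467,-.05,21.5,BASE);cv2.imwrite("pics/w6o.png",o)
E
```

```text
12.75 [ 0.50930778 -0.31148667  0.20523689] -61.905873363996136 [-6.65372766e-01  3.25603475e-01  1.49767451e+00 -5.67057593e-05
  1.32140643e+00  4.15100811e-01]
```

View pics/w6o.png

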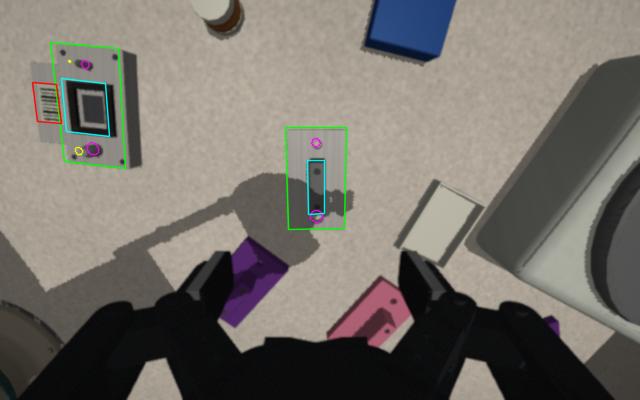

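```bash
python3 - <<'E'
from h import *
import pickle
m=pickle.load(open("w6.pkl","rb"));x0,y0,w,h,k=270,110,95,135,4
im=cv2.resize(cv2.imread("pics/w6.png")[y0:y0+h,x0:x0+w],None,fx=k,fy=k,interpolation=cv2.INTER_CUBIC)
im=np.clip(im*1.4,0,255).astype(np.uint8)
o=im.copy();outline(o,m,.510,-.312,28.6,UP,k,(x0-.5,y0-.5));cv2.imwrite("pics/w6c.png",np.hstack([im,o]))
E
```

```text
(no output)
```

View pics/w6c.png

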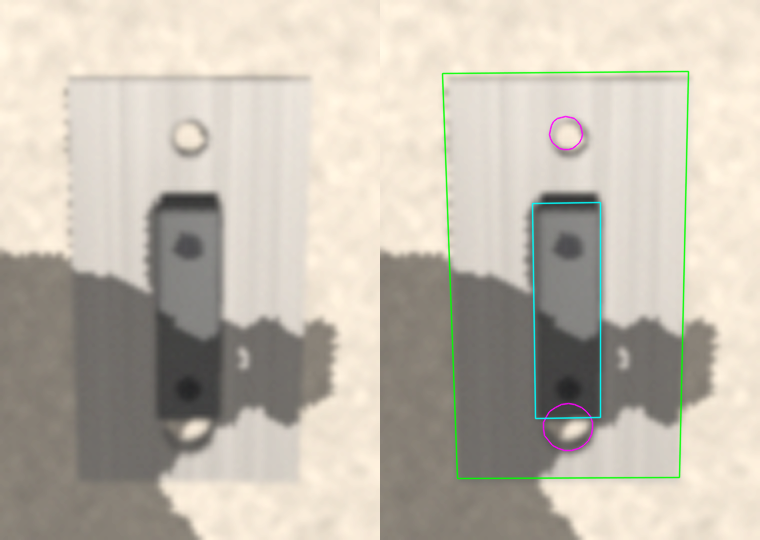

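>>> servo_tool(deltas=[[[-0.01, 0.05, 0.01], -3], [[-0.02, 0.1, 0.01], -6], [[-0.03, 0.15, 0.01], -6.6], [[-0.035, 0.2, 0.01], -6.6], [[-0.04, 0.24, 0.01], -6.6], [[-0.042, 0.2615, 0.01], -6.6], [[-0.042, 0.2615, 0.01], -6.6], [[-0.042, 0.2615, 0.01], -6.6]])

```text
time: 13.75
ee_pos: [0.4681, -0.0511, 0.2166]
orientation: [0.0, 0.983, 0.186, -0.0]
wrist_force: [-0.6, 0.3, 0.1]
grip_width: 0.0852
```

>>> servo_tool(deltas=[[[0, 0, 0], 0], [[0, 0, 0], 0]])

```text
time: 14.0
ee_pos: [0.4681, -0.0513, 0.2167]
orientation: [0.0, 0.983, 0.185, -0.0]
wrist_force: [0.5, -0.3, 0.7]
grip_width: 0.0852
```

```bash
python3 - <<'E'
from h import *
import pickle
s=bot.state();m=camera_model("wrist"); im=read_camera("wrist"); cv2.imwrite("pics/w7.png",im);pickle.dump((m,s),open("w7.pkl","wb"))
print(s["time"],s["ee_pos"],yaw(s["orientation"]),s["qvel"])
x0,y0,w,h,k=260,100,100,140,4
im=cv2.resize(im[y0:y0+h,x0:x0+w],None,fx=k,fy=k,interpolation=cv2.INTER_CUBIC)
o=im.copy();outline(o,m,.467,-.05,21.5,BASE,k,(x0-.5,y0-.5));cv2.imwrite("pics/w7c.png",np.hstack([im,o]))
E
```

```text
14.0 [ 0.46814462 -0.05131583  0.21674939] -68.64136270180694 [ 1.68474856e-03 -1.26308765e-03 -5.84031137e-04  2.05859370e-03
  6.61376514e-05  4.12608697e-04]
```

View pics/w7c.png

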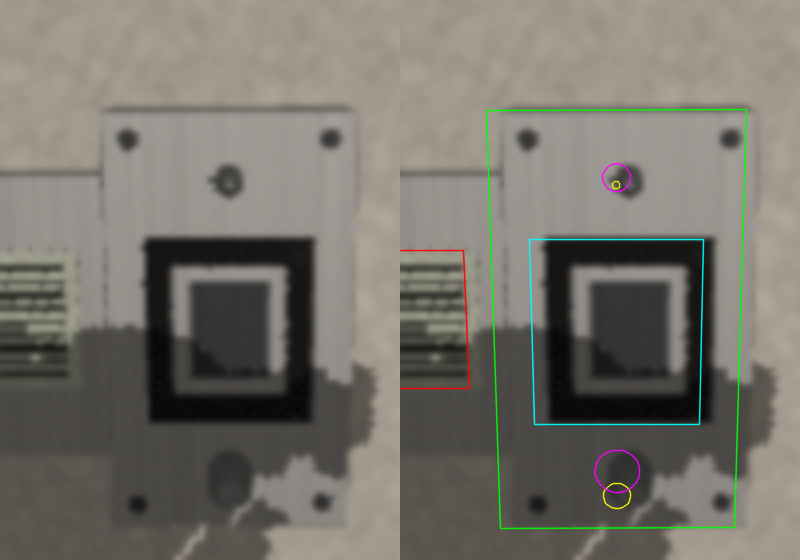

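```bash
python3 - <<'E'
from h import *
import pickle
m,s=pickle.load(open("w7.pkl","rb"));im=cv2.imread("pics/w7.png");g=cv2.cvtColor(im,cv2.COLOR_BGR2GRAY)
for v in (128,140,165,190): print(v,list(g[v,276:356]))
for u in (310,318): print(u,list(g[120:240,u]))
P=BASE[0][0];print([np.round(w2p(m,X),1) for X in base_pts(.467,-.05,21.5,P)])
P=BASE[2][0];print([np.round(w2p(m,X),1) for X in base_pts(.467,-.05,21.5,P)])
E
```

```text
128 [np.uint8(153), np.uint8(154), np.uint8(156), np.uint8(157), np.uint8(157), np.uint8(154), np.uint8(153), np.uint8(152), np.uint8(149), np.uint8(141), np.uint8(139), np.uint8(137), np.uint8(135), np.uint8(136), np.uint8(135), np.uint8(134), np.uint8(135), np.uint8(138), np.uint8(138), np.uint8(136), np.uint8(135), np.uint8(134), np.uint8(135), np.uint8(137), np.uint8(138), np.uint8(137), np.uint8(136), np.uint8(135), np.uint8(135), np.uint8(136), np.uint8(137), np.uint8(140), np.uint8(139), np.uint8(138), np.uint8(140), np.uint8(141), np.uint8(140), np.uint8(139), np.uint8(139), np.uint8(139), np.uint8(140), np.uint8(141), np.uint8(142), np.uint8(141), np.uint8(139), np.uint8(141), np.uint8(141), np.uint8(142), np.uint8(142), np.uint8(142), np.uint8(142), np.uint8(142), np.uint8(142), np.uint8(141), np.uint8(140), np.uint8(139), np.uint8(139), np.uint8(140), np.uint8(141), np.uint8(141), np.uint8(140), np.uint8(141), np.uint8(140), np.uint8(139), np.uint8(138), np.uint8(142), np.uint8(145), np.uint8(146), np.uint8(145), np.uint8(143), np.uint8(143), np.uint8(144), np.uint8(145), 
[... 6555 characters left out ...]
nt8(9), np.uint8(15), np.uint8(38), np.uint8(65), np.uint8(73), np.uint8(73), np.uint8(73), np.uint8(72), np.uint8(71), np.uint8(63), np.uint8(53), np.uint8(49), np.uint8(50), np.uint8(50), np.uint8(51), np.uint8(53), np.uint8(54), np.uint8(57), np.uint8(60), np.uint8(60), np.uint8(59), np.uint8(60), np.uint8(60), np.uint8(68), np.uint8(86), np.uint8(100), np.uint8(114), np.uint8(109), np.uint8(98), np.uint8(89), np.uint8(87), np.uint8(88), np.uint8(88), np.uint8(86), np.uint8(86), np.uint8(85), np.uint8(86)]
[array([343.2, 231.4]), array([346.2, 127. ]), array([281. , 127.1]), array([284.6, 231.5])]
[array([334.5, 205.5]), array([335.3, 159.3]), array([292. , 159.3]), array([293.1, 205.6])]
```

Measured: base at (0.468,-0.053), 21.5°; short half at (0.509,-0.3125), 28°, big hole toward the robot. Its grey rib and unequal holes check out in the close crop. Now I grasp it.

>>> servo_tool(deltas=[[[0.01, -0.05, 0], 2], [[0.02, -0.1, 0], 4], [[0.03, -0.15, -0.01], 6.7], [[0.035, -0.2, -0.04], 6.7], [[0.041, -0.24, -0.06], 6.7], [[0.041, -0.261, -0.09], 6.7], [[0.041, -0.261, -0.12], 6.7], [[0.041, -0.261, -0.15], 6.7]])

```text
time: 15.05
ee_pos: [0.5088, -0.3126, 0.0657]
orientation: [-0.0, 0.97, 0.242, -0.0]
wrist_force: [-0.8, 0.2, -0.5]
grip_width: 0.086
```

>>> servo_tool(deltas=[[[0, 0, 0], 0], [[0, 0, -0.02], 0], [[0, 0, -0.04], 0], [[0, 0, -0.048], 0], [[0, 0, -0.048], 0]])

```text
time: 15.68
ee_pos: [0.5093, -0.3118, 0.0194]
orientation: [0.0, 0.97, 0.243, 0.0]
wrist_force: [0.6, 0.0, 0.1]
grip_width: 0.0855
```

>>> servo_tool(deltas=[[[0, 0, 0], 0], [[0, 0, 0], 0], [[0, 0, 0], 0], [[0, 0, 0], 0], [[0, 0, 0], 0], [[0, 0, 0], 0], [[0, 0, 0], 0]], grip=1, grip_force=90)

```text
time: 16.55
ee_pos: [0.5093, -0.3118, 0.0195]
orientation: [0.0, 0.97, 0.243, 0.0]
wrist_force: [-0.6, -0.7, 5.8]
grip_width: 0.0165
```

```bash
python3 - <<'E'
from h import *
import pickle
s=bot.state();m=camera_model("wrist"); im=read_camera("wrist"); cv2.imwrite("pics/w8.png",im);pickle.dump((m,s),open("w8.pkl","wb"))
print(s["time"],s["ee_pos"],yaw(s["orientation"]),s["wrist_force"],s["grip_width"])
E
```

```text
16.55 [ 0.50934895 -0.31180209  0.01949121] -61.87382545954079 [-0.55368462 -0.69708554  5.79283376] 0.016492065236421397
```

View pics/w8.png

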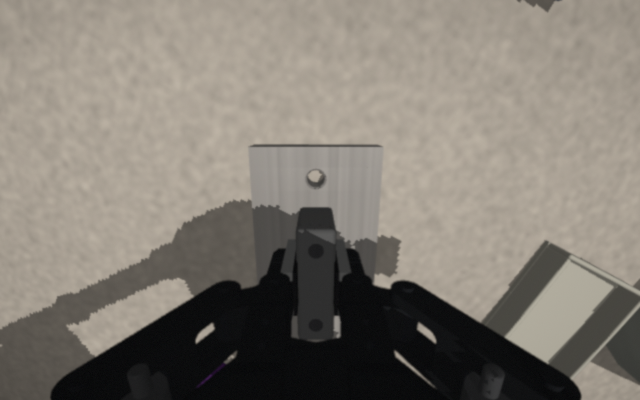

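```bash
python3 - <<'E'
from h import *
import pickle
m,s=pickle.load(open("w8.pkl","rb"));im=cv2.imread("pics/w8.png")
x,y,_=s["ee_pos"];a=yaw(s["orientation"])+90
print(x,y,a)
x0,y0,w,h,k=235,130,160,110,5
c=cv2.resize(im[y0:y0+h,x0:x0+w],None,fx=k,fy=k,interpolation=cv2.INTER_CUBIC)
outline(c,m,x,y,a,UP[:3],k,(x0-.5,y0-.5));cv2.imwrite("pics/w8c.png",c)
g=cv2.cvtColor(im,cv2.COLOR_BGR2GRAY).astype(int)
print(g[165,240:260],g[165,370:392],g[138:156,330])
for X in base_pts(x,y,a,UP[0][0][1:3]+[(.045,0,.014)]):print(w2p(m,X))
E
```

```text
0.5093489458340262 -0.3118020852809614 28.12617454045921
[168 168 169 169 169 170 168 168 164 155 149 147 147 147 147 148 148 148
 148 148] [156 155 152 151 153 154 155 154 155 154 153 156 162 169 170 170 170 171
 171 173 174 173] [168 169 169 170 170 161 126  85  91 135 147 148 148 149 148 147 148 147]
[382.87079637 143.94829158]
[246.13105181 143.81882281]
[314.51071901 176.42442848]
```

View pics/w8c.png

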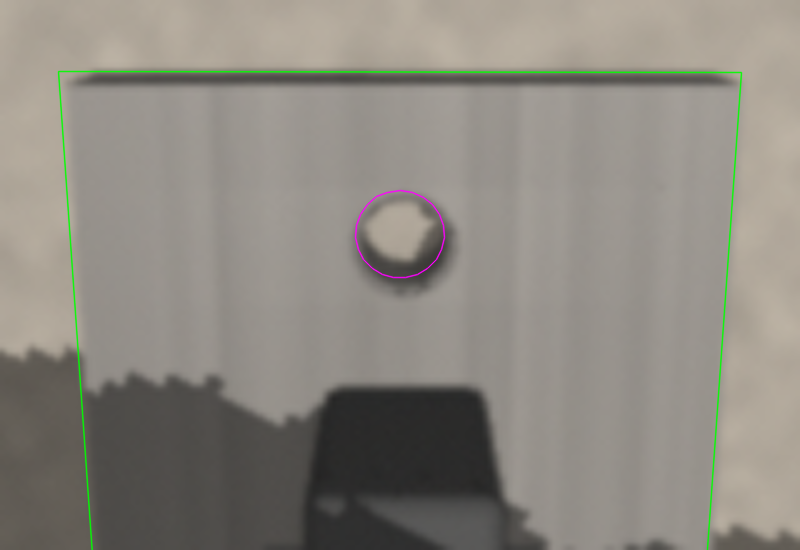

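>>> servo_tool(deltas=[[[0, 0, 0.02], 0], [[0, 0, 0.05], 0], [[0, 0, 0.09], 0], [[0, 0.01, 0.11], 0], [[-0.005, 0.04, 0.11], -2], [[-0.01, 0.08, 0.11], -4], [[-0.02, 0.12, 0.11], -6.6], [[-0.03, 0.17, 0.11], -6.6]])

```text
time: 17.6
ee_pos: [0.4782, -0.1403, 0.1279]
orientation: [-0.0, 0.983, 0.186, -0.001]
wrist_force: [-0.0, 0.7, -2.1]
grip_width: 0.0166
```

>>> servo_tool(deltas=[[[-0.005, 0.04, 0], 0], [[-0.008, 0.07, 0], 0], [[-0.01, 0.089, 0], 0], [[-0.01, 0.089, 0], 0], [[-0.01, 0.089, -0.03], 0], [[-0.01, 0.089, -0.05], 0], [[-0.01, 0.089, -0.05], 0], [[-0.01, 0.089, -0.05], 0]])

```text
time: 18.6
ee_pos: [0.4696, -0.0532, 0.0793]
orientation: [0.0, 0.982, 0.186, 0.0]
wrist_force: [0.8, -0.5, -2.4]
grip_width: 0.0169
```

```bash
python3 - <<'E'
from h import *
import pickle
s=bot.state();m=camera_model("wrist"); im=read_camera("wrist"); cv2.imwrite("pics/w9.png",im);pickle.dump((m,s),open("w9.pkl","wb"))
print(s["time"],s["ee_pos"],yaw(s["orientation"]),s["wrist_force"],s["grip_width"])
cv2.imwrite("pics/s9.png",cv2.resize(read_camera("scene")[150:300,280:440],(640,600),interpolation=cv2.INTER_CUBIC))
x,y,z=s["ee_pos"];dz=z-.0195;a=yaw(s["orientation"])+90
c,n=np.cos(np.radians(a)),np.sin(np.radians(a))
o=im.copy();outline(o,m,x-.001*c,y-.001*n,a,[([(p[0],p[1],p[2]+dz) for p in P],col) for P,col in UP[:3]]);outline(o,m,.4684,-.0533,21.5,BASE);cv2.imwrite("pics/w9o.png",o)
E
```

```text
18.6 [ 0.46961453 -0.05316946  0.07926818] -68.5059948914049 [ 0.75630079 -0.54712959 -2.41731604] 0.01686795609626181
```

View pics/w9o.png

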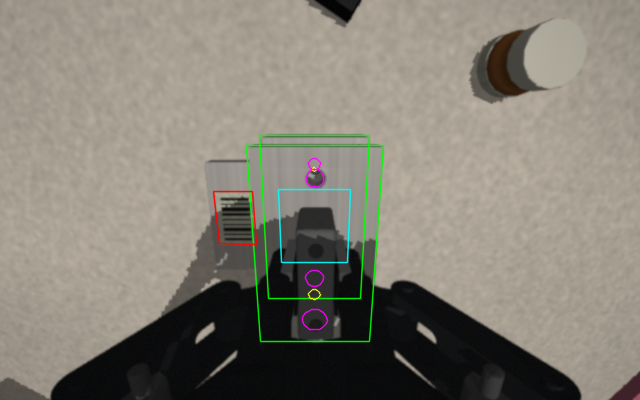

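View pics/s9.png

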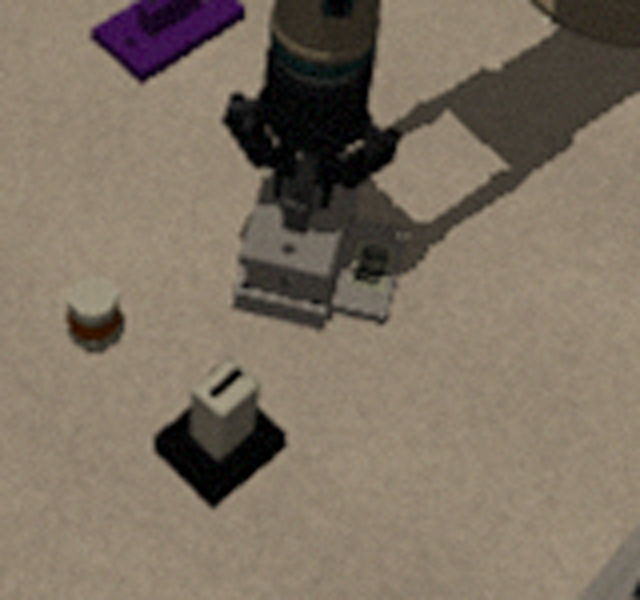

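```bash
python3 - <<'E'
from h import *
im=cv2.imread("pics/w9.png");o=cv2.imread("pics/w9o.png")
x0,y0,w,h,k=200,125,100,135,4
f=lambda a:cv2.resize(a[y0:y0+h,x0:x0+w],None,fx=k,fy=k,interpolation=cv2.INTER_CUBIC)
cv2.imwrite("pics/w9c.png",np.hstack([f(im),f(o)]))
x0,y0,w,h,k=245,125,145,70,5
c=cv2.resize(im[y0:y0+h,x0:x0+w],None,fx=k,fy=k,interpolation=cv2.INTER_CUBIC);cv2.imwrite("pics/w9d.png",c)
E
```

```text
(no output)
```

View pics/w9c.png

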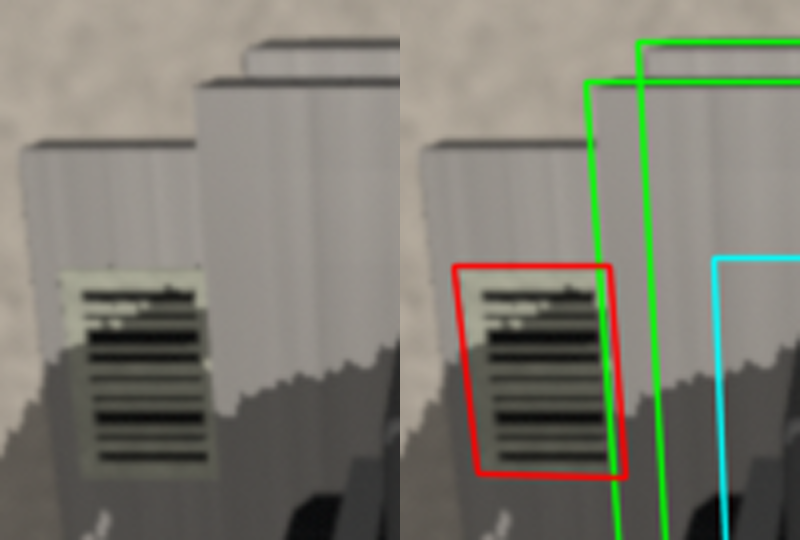

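View pics/w9d.png

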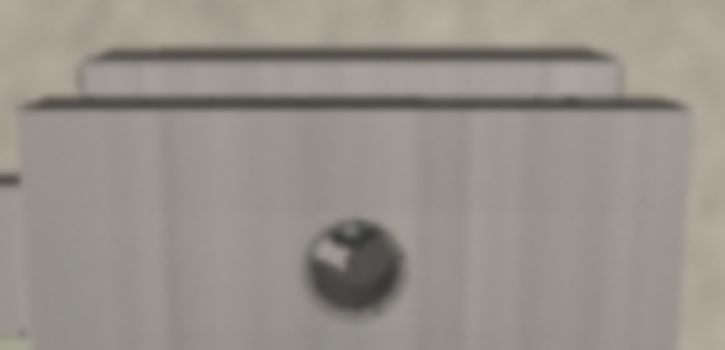

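Base rim (rows 137) and plate rim (147) are concentric, and the small dowel shows inside the small hole at (316,178). The alignment is within about 0.5 mm, so I lower.

>>> servo_tool(deltas=[[[0, 0, -0.005], 0], [[0, 0, -0.01], 0], [[0, 0, -0.014], 0], [[0, 0, -0.017], 0], [[0, 0, -0.017], 0]])

```text
time: 19.32
ee_pos: [0.4688, -0.0524, 0.0616]
orientation: [-0.0, 0.982, 0.187, -0.0]
wrist_force: [-0.3, -0.2, -2.7]
grip_width: 0.0165
```

>>> servo_tool(deltas=[[[0, 0, -0.003], 0], [[0, 0, -0.006], 0], [[0, 0, -0.008], 0], [[0, 0, -0.009], 0], [[0, 0, -0.009], 0]])

```text
time: 19.95
ee_pos: [0.469, -0.0525, 0.0529]
orientation: [0.0, 0.982, 0.187, -0.0]
wrist_force: [-0.1, -0.2, -2.2]
grip_width: 0.0166
```

>>> servo_tool(deltas=[[[0, 0, -0.002], 0], [[0, 0, -0.004], 0], [[0, 0, -0.005], 0], [[0, 0, -0.006], 0], [[0, 0, -0.006], 0], [[0, 0, -0.006], 0]])

```text
time: 20.7
ee_pos: [0.4692, -0.0526, 0.0475]
orientation: [0.0, 0.982, 0.187, 0.0]
wrist_force: [-2.0, 0.7, 6.3]
grip_width: 0.017
```

>>> servo_tool(deltas=[[[0, 0, -0.001], 0], [[0, 0, -0.002], 0], [[0, 0, -0.0025], 0], [[0, 0, -0.0025], 0], [[0, 0, -0.0025], 0]])

```text
time: 21.32
ee_pos: [0.4693, -0.0526, 0.0455]
orientation: [0.0, 0.982, 0.187, 0.0]
wrist_force: [-2.7, 0.4, 10.2]
grip_width: 0.0167
```

>>> servo_tool(deltas=[[[0, 0, -0.0005], 0], [[0, 0, -0.001], 0], [[0, 0, -0.001], 0], [[0, 0, -0.001], 0]])

```text
time: 21.82
ee_pos: [0.4693, -0.0526, 0.0454]
orientation: [0.0, 0.982, 0.187, 0.001]
wrist_force: [-4.9, 1.6, 18.9]
grip_width: 0.0169
```

>>> servo_tool(deltas=[[[-0.0002, 0, -0.0005], 0], [[-0.0004, 0.0001, -0.001], 0], [[-0.0004, 0.0001, -0.001], 0], [[-0.0004, 0.0001, -0.001], 0], [[-0.0004, 0.0001, -0.001], 0]])

```text
time: 22.45
ee_pos: [0.4693, -0.0526, 0.0454]
orientation: [0.001, 0.982, 0.187, 0.001]
wrist_force: [-5.9, 1.3, 26.7]
grip_width: 0.0164
```

```bash
python3 - <<'E'
from h import *
s=bot.state()
print(s["time"],s["ee_pos"],yaw(s["orientation"]),s["orientation"],s["wrist_force"],s["torque"],s["grip_width"])
im=read_camera("wrist");cv2.imwrite("pics/w10.png",im)
cv2.imwrite("pics/s10.png",cv2.resize(read_camera("scene")[150:300,280:440],(640,600),interpolation=cv2.INTER_CUBIC))
E
```

```text
22.45 [ 0.46928637 -0.0525599   0.04541992] -68.46623102907606 [5.91176952e-04 9.82394488e-01 1.86814145e-01 1.09337319e-03] [-5.899579    1.3235798  26.71382477] [0.33226074 1.10985535 0.01786496] 0.016401868471843887
```

View pics/w10.png

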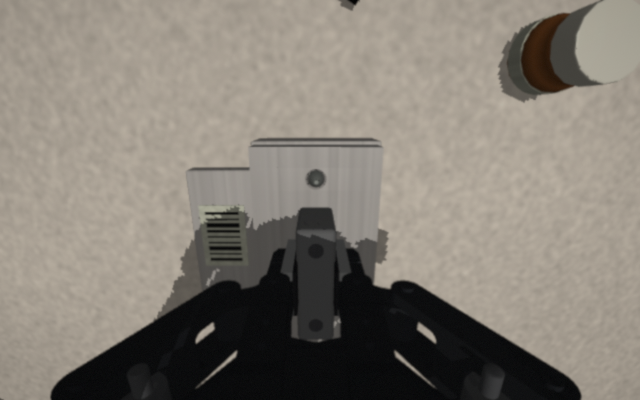

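View pics/s10.png

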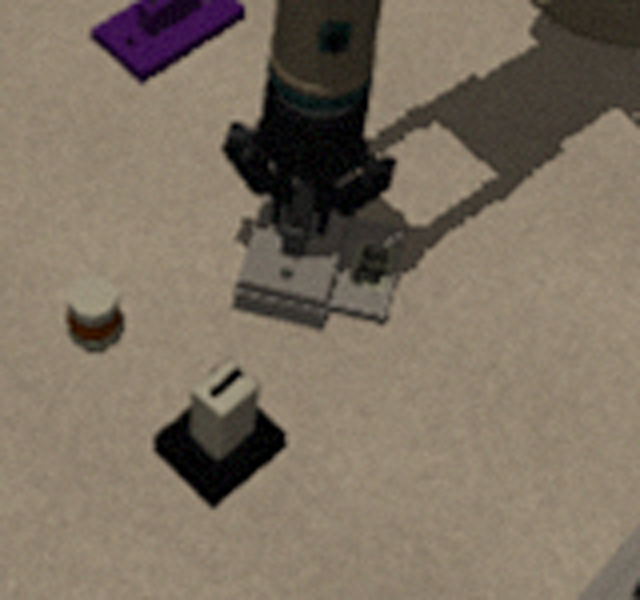

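The halves are closed: the small dowel fills the small hole at (316,178) and both rims are flush. I'll check that it holds steady, then hand in.

>>> servo_tool(deltas=[[[0, 0, 0], 0], [[0, 0, 0], 0], [[0, 0, 0], 0], [[0, 0, 0], 0], [[0, 0, 0], 0], [[0, 0, 0], 0]])

```text
time: 23.3
ee_pos: [0.4693, -0.0526, 0.0454]
orientation: [0.001, 0.982, 0.187, 0.001]
wrist_force: [-6.4, 0.8, 27.1]
grip_width: 0.0165
```

```bash
python3 - <<'E'
from h import *
s=bot.state();print(s["time"],s["ee_pos"],s["wrist_force"])
if s["wrist_force"][2]>20: print(bot.finish_job())
E
```

```text
23.3 [ 0.46926006 -0.05256045  0.04542339] [-6.44992865  0.76046327 27.09882824]
the job is handed in; nothing more can be done
None
```

I held the scanner still about 90 mm above the label for about 1.5 s, then stood it back in its cradle and let go. I then set the grey short half on the dowels, big hole on big dowel, pressed it shut and handed the job in at 23.3 s while still holding it.

**Closing:** in the last check the tool had stopped at 45.4 mm, which puts the plate's underside at about 26 mm, so the faces meet. The wrist read a steady 27 N upward, well above the gasket's 12 N.

**Pictures:** the last wrist picture shows the rims flush and the small dowel in its hole. The big dowel's hole is hidden by the gripper. The last scene picture shows the scanner upright in its cradle. I did not make a separate final check of the bystanders.

**Off from ideal:** about 6 N of sideways force stayed on the tool, and a 0.4 mm correction did not remove it. Base position estimates from the different views disagreed by 1–3 mm; I settled it with a picture taken just above the dowels. I could not measure gasket travel or the force between the halves directly.

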